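Weigh the low tin from behind the tall containers

ROBOT

A 6-joint arm with a two-finger parallel gripper is mounted at the origin on the work surface. World frame = base frame: x ahead of the robot, y to its left, z up, the work surface at z = 0. Lengths are in m, angles in rad, forces in N, time in s.
With the tool pointing down it reaches from about 0.35 to 0.95 m from the base axis. Payload 17.4 kg.
Tool frame: the origin (TCP) lies at the very end of the fingers, on their centre line; the grasp point (between the pads) lies 19 mm behind it; z points along the fingers, y is the line along which they close (so a half turn about z gives the same grasp; the last joint's range is limited). The gripper opens to 93 mm and grips with 3 to 60 N. Pads are 15 mm wide; open, the fingers measure 128 mm over their backs; the gripper's body (75 mm by 188 mm) begins 65 mm behind the grasp point.
Start: joints at [1.163, 0.116, 1.442, -0, 1.584, -0.038], TCP at [0.244, 0.629, 0.219] pointing down, gripper open.
Joint ranges: [-2.83, 2.83], [-0.83, 2.19], [0.07, 2.5], [-1.14, 4.28], [0.01, 3], [-2.97, 2.97]. Speed limits (rad/s): [1.89, 1.89, 2.22, 3.14, 3.14, 3.14].

INTERFACE

Orientations are given as [roll, pitch, yaw] about the fixed x, y, z axes, in that order (R = Rz(yaw) Ry(pitch) Rx(roll)).
In Python, from plant import manip gives the robot as it stands. The module is installed in compiled form; this text tells all that it offers.
- The arm moves only by the tool jog_arm, never from a script. Its argument "plan" is a list of rows, each a list of 3 entries, a list of its own where there are three numbers: the shift along the world's x, y, z in cm, then the turn, a rotation vector about the world's x, y, z in rad, then the opening, from 0 (shut) to 1 (fully open). In form: [[[tx, ty, tz], [rx, ry, rz], gripper], ...]. A call has 1 to 20 rows; each row shifts and turns the commanded pose from where the row before left it; what a row does not reach is not made up. A row lasts 1/10 s, in which the tool goes at most 50 mm and 8.59 degrees, less where a joint would pass 70% of its speed; a pose out of reach is approached as far as the arm can. A call is refused whole if a number of a shift passes 5 or a number of a turn 0.15, either way. A call with a gripper value outside its range is refused whole. The fingers move at their own pace and stop on an object; "squeeze" is the grip in N (left out, the last holds). Time passes only in rows, so rows that do not move let the fingers close. It gives the time, the measured TCP pose, the force, the opening and the grip force at its end, in the units of the state.
- manip.observe(): the state, without advancing time (a new reading comes with each control period).
- manip.grab_frame(name): name is "scene" or "top" or "wrist"; returns (picture, depth): 420x560x3 uint8, red, green, blue; 420x560 float32, m along the optical axis (not along the pixel's ray), 0 where there is no reading.
- manip.get_calibration(name): a dict with "camera_matrix" (3x3 intrinsics, pixels), "xyz" and "orientation" of the camera in the world. Camera axes: x right, y down, z forward; pixel columns grow to the right and rows downward; lengths in m; the calibration is good to about 2 mm. A picture is of the moment at which its call begins: read the wrist's pose just before it. get_calibration takes no time and is no camera call; for the wrist camera it gives the pose at the moment of the call.
- manip.finish_job(): hands the job in; it is judged then, once.
Trained networks look in the newest picture that a camera, given by its name, has taken for a name from the list of things; names that differ only in an ending like _2 or _b are one class to them, and where a whole thing is asked for, a point or a joint stands for the part that bears it (a point fixed in the world has none). Each returns a list of dicts, best first, with "p" (0 to 1); they miss things now and then, are a little off and sometimes report something else, mostly with a low value. They report only what shows in the picture. A call takes as long as a camera call.
- manip.look_for(camera, label): "location" ([row, column] in pixels, amid what is visible of it).
- manip.regions_of(camera, label): "region" (420x560 bool, what is visible of it) and "location" ([row, column] in pixels, amid what is visible of it).
The state is a dict: "time": time; "q": joint angles; "qvel": joint speeds; "effort": joint torques, N m; "tool_pos": TCP position; "ee_rot": TCP orientation; "force": force on the tool from outside, world axes, zero at the start; "ft_torque": the same for the moment, N m; "finger_gap": finger opening in m; "gripper_force": force on a finger pad.
Only numpy, scipy, OpenCV 4.12 (cv2) and the standard library are available. Lean on these libraries where they do the work, as an engineer would, in place of code of your own. Each camera call takes 0.05 s, during which the arm holds its last target. There are 200 camera calls.

TASK

The low tin at the back of the stock bay has to be weighed: first clear the three tall containers in front of and beside it onto the rubber mat, then stand the low tin in the middle of the scale's pan while they wait there. Afterwards put each tall container back on the very spot in the bay where it stood before, and leave the low tin on the scale. Keep everything upright and leave the jar, the carton and the brush alone.

Things in the scene. Friction and masses are not known exactly. Their poses are not given: they have to be found in the camera images.
- paint_tin: Plain round paint tin with flat lid, diameter 64 mm, height 100 mm, straight sides, about 0.4 kg, the widest round thing in the bay. Upright, origin at the centre of its underside, z up. 
- thinner_can: Rectangular metal thinner can, 42 mm (own x) by 64 mm (own y), body 110 mm high with a small round cap on top reaching 122 mm (22 mm wide, 15 mm towards own +y), about 0.4 kg. Grip it across its 42 mm sides. Upright, origin at the centre of its underside, z up. 
- spray_can: Slim round spray can, diameter 52 mm with straight sides up to 92 mm, then a shoulder and a narrow cap 30 mm wide up to 120 mm, about 0.3 kg. Upright, origin at the centre of its underside, z up. 
- low_tin: Low round tin, diameter 56 mm, height only 40 mm, about 0.2 kg, standing at the rear middle of the bay, hemmed in left, right and in front by the three tall containers, with no room for a gripper until they are gone. Upright, origin at the centre of its underside, z up. 
- bay: Fixed stock bay: dark board 200 mm (own x) by 230 mm (own y), top 8 mm above the bench; 8 mm wide steel lips at the rear (+x) and sides reach 22 mm; front open. Pale round marks, in its frame (mm): (35, 0) for the low tin, (-33, 0), (30, 70), (30, -70) for the tall containers; who stands on which varies; each within 3 mm of its mark. Origin: centre of the underside, bench height.
- mat: Black ribbed rubber mat, fixed, 240 mm (own x) by 220 mm (own y), its top 6 mm above the bench: the side area for the cleared containers. Origin at the centre of its underside.
- scale: Bench scale, fixed: grey housing 170 by 170 mm, 46 mm high, with a flat round steel pan of diameter 120 mm on top, which does not give. Origin on the bench straight below the pan's centre (the housing's middle lies 10 mm from it towards own -x); the pan's top is 58 mm above the bench.
- screw_jar: Bystander: small glass jar with steel lid, diameter 52 mm, height 65 mm, loose. Origin at the centre of its underside.
- carton: Bystander: small cardboard carton 60 by 90 by 50 mm, loose. Origin at the centre of its underside.
- brush: Bystander: hand brush lying flat on the bench, loose. Origin under it, at bench height.

How it is judged:
By the outcome, as a careful person would: the job done as asked, in the order asked, and still so for the second after the job is handed in, with the robot touching nothing.
It also fails if it takes over 141 s, if anything falls off the work surface, if the arm or the gripper's body presses on something with over 40 N, if the wrist force passes 120 N, or if a joint passes its speed limit or range.

## Working session

There is one attempt and no reset: what is moved stays moved. The work goes in short steps, Python scripts to look and compute and a tool call to move; the robot and the scene stay as the last step left them, time stands still between calls to the robot, and variables do not carry over. Pictures are saved under pics/ and viewed, at most 14 in all, crops included, and the job is handed in when it is done.

Besides the shell and the picture viewer there is one more tool, called after "Request:" as name(argument=value, ...) on one line, values as JSON. jog_arm: Moves the arm, as the interface text tells. Its arguments: {"type":"object","properties":{"plan":{"type":"array"},"squeeze":{"type":"number"}},"required":["plan"]}

```bash
mkdir -p pics; python3 - <<'E'
from plant import manip
import numpy as np,cv2
s=manip.observe();print({k:np.round(v,3) for k,v in s.items()})
for c in("top","scene"):
    im,d=manip.grab_frame(c);np.savez(f'{c}.npz',im=im,d=d)
    cv2.imwrite(f'pics/{c}0.png',im[:,:,::-1])
    k=manip.get_calibration(c);print(c,k)
    if c=="top":
        for n in "paint_tin thinner_can spray_can low_tin bay mat scale screw_jar carton brush".split():
            print(n,[(np.round(r['location']),round(r['p'],2)) for r in manip.look_for(c,n)][:3])
E
```

```text
{'time': np.float64(0.0), 'q': array([ 1.163,  0.116,  1.442, -0.   ,  1.584, -0.038]), 'qvel': array([-0.001, -0.   ,  0.001, -0.001,  0.002, -0.001]), 'effort': array([-2.0000e-03, -7.2132e+01, -6.2257e+01,  7.8000e-02,  2.4000e-02,
       -0.0000e+00]), 'tool_pos': array([0.244, 0.629, 0.218]), 'ee_rot': array([-3.14 , -0.   ,  2.772]), 'force': array([-0.523, -0.551,  0.185]), 'ft_torque': array([ 0.009, -0.038,  0.011]), 'gripper_force': np.float64(0.0), 'finger_gap': np.float64(0.093)}
top {'camera_matrix': array([[420.70366383,   0.        , 283.26601102],
       [  0.        , 420.70366383, 210.3001582 ],
       [  0.        ,   0.        ,   1.        ]]), 'xyz': array([0.40372709, 0.00620359, 0.98211146]), 'orientation': array([-2.91268092,  0.00681939, -1.63997136])}
paint_tin [(array([156., 376.]), 0.69), (array([249., 396.]), 0.66)]
thinner_can [(array([277., 433.]), 0.59)]
spray_can [(array([246., 461.]), 0.7)]
low_tin [(array([250., 426.]), 0.71)]
bay [(array([273., 411.]), 0.78), (array([283., 149.]), 0.71)]
mat [(array([240., 284.]), 0.89), (array([274., 433.]), 0.74)]
scale [(array([286., 147.]), 0.82)]
screw_jar [(array([149., 243.]), 0.77), (array([284., 148.]), 0.73), (array([248., 426.]), 0.39)]
carton [(array([165., 174.]), 0.87), (array([242., 285.]), 0.45)]
brush [(array([156., 376.]), 0.87), (array([249., 427.]), 0.6)]
scene {'camera_matrix': array([[384.88344038,   0.        , 279.12608145],
       [  0.        , 384.88344038, 205.2150974 ],
       [  0.        ,   0.        ,   1.        ]]), 'xyz': array([ 1.30213394, -0.29794596,  0.51642479]), 'orientation': array([-2.14989402, -0.00396752,  1.19175153])}
```

View pics/top0.png

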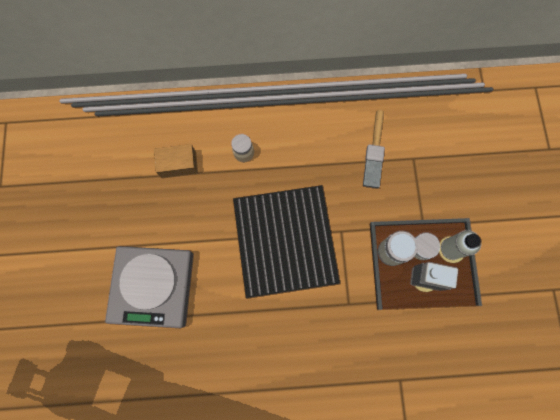

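View pics/scene0.png

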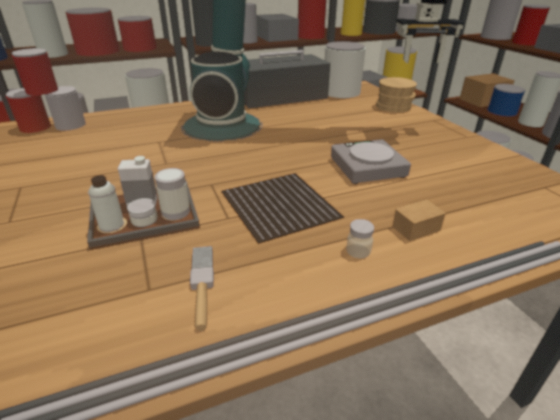

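The top view shows the bay at right (paint tin (400,247), low tin (426,246), spray can (468,243), thinner can in front (437,277)), the mat in the middle (285,241) and the scale at left (147,282). The scene view agrees with this. Next I measure by depth.

```bash
cat > h.py <<'E'
from plant import manip
import numpy as np,cv2
from scipy.spatial.transform import Rotation as R
from scipy.optimize import least_squares
def cloud(c,d,k):
    K=k['camera_matrix'];v,u=np.indices(d.shape)
    P=np.stack([(u-K[0,2])/K[0,0]*d,(v-K[1,2])/K[1,1]*d,d],-1)
    P=P@R.from_euler('xyz',k['orientation']).as_matrix().T+k['xyz'];P[d<=0]=np.nan
    return P
def circ(p,r):
    f=lambda q:np.hypot(p[:,0]-q[0],p[:,1]-q[1])-r
    s=least_squares(f,p.mean(0),loss='soft_l1',f_scale=.001);return s.x,np.sqrt(np.mean(s.fun**2))
E
python3 - <<'E'
from h import *
D=np.load('top.npz');k=manip.get_calibration('top');P=cloud('top',D['d'],k);z=P[...,2]
def rect(m,n):
    m=cv2.morphologyEx(m.astype(np.uint8),cv2.MORPH_OPEN,np.ones((3,3)))
    n_,l,st,c=cv2.connectedComponentsWithStats(m)
    for i in range(1,n_):
        if st[i,4]<25: continue
        p=P[l==i];r=cv2.minAreaRect((p[:,:2]*1000).astype(np.float32))
        print(n,np.round(c[i]),st[i,4],'c',np.round(r[0],1),'size',np.round(r[1],1),'ang',round(r[2],2),'z',np.round(np.median(p[:,2]),4),'mean',np.round(p.mean(0),4))
print('bench z',np.nanmedian(z[330:400,250:500]))
rect((z>.04)&(z<.075),'z40-75'); rect((z>.095)&(z<.14),'z95-140');rect((z>.115)&(z<.14),'caps')
im=D['im'].astype(int);dark=(im.sum(2)<110)
u=np.zeros_like(dark);u[180:305,230:345]=1
rect(cv2.morphologyEx((dark&u).astype(np.uint8),cv2.MORPH_CLOSE,np.ones((9,9)))>0,'mat')
u[:]=0;u[210:315,365:485]=1
rect(u&(z>.005)&(z<.03),'bay');
rect((z>.0035)&(z<.03),'low')
E
```

```text
bench z -0.00043659982686938825
z40-75 [242. 144.] 335 c [784.9  84.7] size [45.7 44.5] ang 71.77 z 0.0635 mean [0.7825 0.0837 0.0623]
z40-75 [174. 158.] 968 c [766.  245.9] size [61.3 90. ] ang 3.39 z 0.049 mean [0.7642 0.2451 0.0489]
z40-75 [427. 246.] 489 c [ 518.5 -319.5] size [51.9 56.6] ang 87.36 z 0.0472 mean [ 0.5182 -0.318   0.0471]
z40-75 [451. 248.] 127 c [ 508.6 -368.3] size [45.8 14.6] ang 10.87 z 0.0557 mean [ 0.507  -0.3656  0.0568]
z40-75 [148. 287.] 5870 c [472.6 306.3] size [169.6 169.3] ang 82.75 z 0.0473 mean [0.4703 0.3039 0.0504]
z40-75 [386. 258.] 75 c [ 496.6 -222.4] size [41.   7.9] ang 35.65 z 0.0563 mean [ 0.4963 -0.221   0.0565]
z40-75 [417. 274.] 90 c [ 456.4 -282.6] size [ 4.1 42.5] ang 77.12 z 0.0569 mean [ 0.456  -0.2827  0.0574]
z95-140 [402. 246.] 745 c [ 513.4 -244.6] size [62.7 62.2] ang 64.19 z 0.1077 mean [ 0.5129 -0.2434  0.1074]
z95-140 [468. 242.] 502 c [ 511.9 -383.4] size [51.8 47.4] ang 11.38 z 0.1103 mean [ 0.5108 -0.3801  0.113 ]
z95-140 [440. 275.] 720 c [ 448.2 -313.3] size [64.7 42.7] ang 74.23 z 0.1172 mean [ 0.4475 -0.3097  0.1175]
c
[... 1127 characters left out ...]
95.] 65 c [667.  -13.2] size [16.9 27.3] ang 86.05 z 0.0057 mean [ 0.6684 -0.0126  0.0058]
low [275. 197.] 101 c [665.3  15.8] size [31.2 25.8] ang 86.02 z 0.0058 mean [0.6654 0.0153 0.0058]
low [263. 199.] 52 c [663.9  43.7] size [17.3 25. ] ang 77.32 z 0.006 mean [0.6625 0.043  0.0059]
low [282. 248.] 5231 c [560.2  -2.4] size [239.3 218.7] ang 4.62 z 0.0057 mean [0.5425 0.0055 0.0058]
low [321. 202.] 37 c [643.4 -95.4] size [17.1 13.5] ang 85.81 z 0.006 mean [ 0.6443 -0.0949  0.0062]
low [423. 268.] 5757 c [ 483.  -316.5] size [233.  200.3] ang 88.21 z 0.008 mean [ 0.4721 -0.3122  0.0103]
low [314. 226.] 27 c [589.1 -72.8] size [ 9.7 12.4] ang 83.32 z 0.0058 mean [ 0.5886 -0.0725  0.006 ]
```

Request:
jog_arm(plan=[[[1, -2, 0.5], [0, 0, -0.06], 1], [[2, -4.2, 0.8], [0, 0, -0.12], 1], [[2.1, -4.4, 0.8], [0, 0, -0.12], 1], [[2.1, -4.4, 0.8], [0, 0, -0.12], 1], [[2.1, -4.4, 0.8], [0, 0, -0.12], 1], [[2.1, -4.4, 0.8], [0, 0, -0.12], 1], [[2.1, -4.4, 0.8], [0, 0, -0.12], 1], [[2.1, -4.4, 0.8], [0, 0, -0.12], 1], [[2.1, -4.4, 0.8], [0, 0, -0.12], 1], [[2.1, -4.4, 0.8], [0, 0, -0.12], 1], [[2.1, -4.4, 0.5], [0, 0, -0.12], 1], [[1.5, -4.4, 0.2], [0, 0, -0.12], 1], [[0.5, -4.4, 0], [0, 0, -0.12], 1], [[0, -4.4, 0], [0, 0, -0.097], 1]])

```text
time: 2.0
tool_pos: [0.4831, 0.0375, 0.3026]
ee_rot: [3.142, 0.0, 1.17]
force: [0.1, -0.5, 0.2]
finger_gap: 0.0928
gripper_force: 0.0
```

Request:
jog_arm(plan=[[[0, -4.4, 0], [0, 0, 0], 1], [[0, -4.4, 0], [0, 0, 0], 1], [[0, -4.4, 0], [0, 0, 0], 1], [[0, -4.4, 0], [0, 0, 0], 1], [[0, -4.4, 0], [0, 0, 0], 1], [[0, -4.4, 0], [0, 0, 0], 1], [[0, -4.4, 0], [0, 0, 0], 1], [[0, -3.5, 0], [0, 0, 0], 1], [[0, -2, 0], [0, 0, 0], 1], [[0, 0, 0], [0, 0, 0], 1], [[0, 0, 0], [0, 0, 0], 1]])

```text
time: 3.1
tool_pos: [0.483, -0.3231, 0.3026]
ee_rot: [-3.141, -0.0, 1.175]
force: [0.5, -0.2, -0.4]
finger_gap: 0.0926
gripper_force: 0.0
```

```bash
cat > m.py <<'E'
from h import *
def rects(P,m,n,minpx=60):
    m=cv2.morphologyEx(m.astype(np.uint8),cv2.MORPH_OPEN,np.ones((3,3)))
    n_,l,st,c=cv2.connectedComponentsWithStats(m)
    for i in range(1,n_):
        if st[i,4]<minpx: continue
        p=P[l==i];r=cv2.minAreaRect((p[:,:2]*1000).astype(np.float32));q,_=cv2.minEnclosingCircle((p[:,:2]*1000).astype(np.float32))
        print(n,np.round(c[i]),st[i,4],'c',np.round(r[0],1),'size',np.round(r[1],1),'ang',round(r[2],2),'encl',np.round(q,1),'z',np.round(np.median(p[:,2]),4))
E
python3 - <<'E'
from m import *
D=np.load('top.npz');P=cloud('top',D['d'],manip.get_calibration('top'));z=P[...,2]
m=np.zeros(z.shape,bool);m[240:330,100:200]=1;rects(P,m&(z>.053)&(z<.07),'pan')
k=manip.get_calibration('wrist');im,d=manip.grab_frame('wrist');np.savez('wrist.npz',im=im,d=d);cv2.imwrite('pics/w0.png',im[:,:,::-1])
print(k['xyz'],k['orientation'])
P=cloud('w',d,k);z=P[...,2]
rects(P,(z>.102)&(z<.116),'z102-116');rects(P,(z>.094)&(z<.128),'94-128');rects(P,(z>.114)&(z<.14),'114-140');rects(P,(z>.042)&(z<.053),'low')
E
```

```text
pan [147. 281.] 2376 c [482.6 304.7] size [118.6 118. ] ang 58.85 encl [482.  305.3] z 0.0576
[ 0.5094116  -0.25891254  0.46873049] [ 2.88521798e+00  3.16300149e-04 -3.95654335e-01]
z102-116 [273. 106.] 2967 c [ 513.8 -244.9] size [62.4 62.2] ang 67.53 encl [ 514.  -245.2] z 0.1085
z102-116 [317. 219.] 662 c [ 512.9 -382.8] size [39.8 49. ] ang 87.58 encl [ 512.7 -386.7] z 0.1085
94-128 [273. 106.] 2967 c [ 513.8 -244.9] size [62.4 62.2] ang 67.53 encl [ 514.  -245.2] z 0.1085
94-128 [243. 191.] 1937 c [ 448.3 -314.1] size [64.5 42.2] ang 74.26 encl [ 448.4 -314.1] z 0.1177
94-128 [316. 219.] 1061 c [ 512.4 -384.8] size [52.3 49.2] ang 5.91 encl [ 512.5 -386.7] z 0.1074
114-140 [242. 190.] 2142 c [ 448.4 -313.9] size [63.6 41.9] ang 73.99 encl [ 448.5 -313.8] z 0.1181
114-140 [321. 230.] 629 c [ 512.8 -386.3] size [29.1 29.2] ang 37.71 encl [ 512.7 -386.5] z 0.1278
low [298. 161.] 1581 c [ 518.8 -316.7] size [56.  56.2] ang 68.43 encl [ 519.  -317.1] z 0.0479
```

View pics/w0.png

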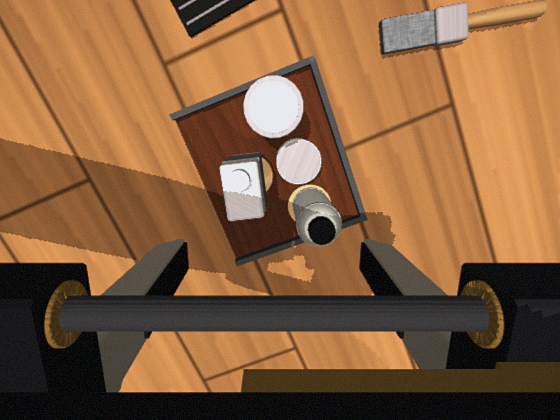

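The wrist view shows thinner can (243,191), paint tin (273,106), low tin (298,161) and spray can (318,225), and its measurements match the top camera's. I'll take the thinner can first.

Request:
jog_arm(plan=[[[-1.7, 0.5, -2], [0, 0, 0.06], 1], [[-1.76, 0.42, -4], [0, 0, 0.058], 1], [[0, 0, -4], [0, 0, 0], 1], [[0, 0, -4], [0, 0, 0], 1], [[0, 0, -4], [0, 0, 0], 1], [[0, 0, -3], [0, 0, 0], 1], [[0, 0, -2], [0, 0, 0], 1], [[0, 0, -1], [0, 0, 0], 1], [[0, 0, 0], [0, 0, 0], 1], [[0, 0, 0], [0, 0, 0], 1]], squeeze=30)

```text
time: 4.15
tool_pos: [0.449, -0.3143, 0.064]
ee_rot: [3.14, 0.0, 1.293]
force: [0.1, -0.2, 0.7]
finger_gap: 0.0929
gripper_force: 0.0
```

Request:
jog_arm(plan=[[[-0.06, 0.04, -0.2], [0, 0, 0], 0.7], [[0, 0, 0], [0, 0, 0], 0.6], [[0, 0, 0], [0, 0, 0], 0.5], [[0, 0, 0], [0, 0, 0], 0.4], [[0, 0, 0], [0, 0, 0], 0.3], [[0, 0, 0], [0, 0, 0], 0.3], [[0, 0, 0], [0, 0, 0], 0.2], [[0, 0, 0], [0, 0, 0], 0.2], [[0, 0, 0], [0, 0, 0], 0.2], [[0, 0, 0], [0, 0, 0], 0.2]], squeeze=30)

```text
time: 5.15
tool_pos: [0.4479, -0.3141, 0.0607]
ee_rot: [3.141, 0.0, 1.293]
force: [0.9, -0.5, 0.4]
finger_gap: 0.0418
gripper_force: 30.0
```

Request:
jog_arm(plan=[[[0, 0, 1], [0, 0, 0], 0.2], [[0, 0, 3], [0, 0, 0], 0.2], [[0, 0, 4], [0, 0, 0], 0.2], [[0, 0, 4], [0, 0, 0], 0.2], [[0, 0, 2], [0, 0, 0], 0.2], [[0.6, 2, 0], [0, 0, 0], 0.2], [[0.6, 4, 0], [0, 0, 0], 0.2], [[0.6, 4, 0], [0, 0, 0], 0.2], [[0.6, 4, 0], [0, 0, 0], 0.2], [[0.6, 4, 0], [0, 0, 0], 0.2], [[0.6, 4, 0], [0, 0, 0], 0.2], [[0.6, 4, 0], [0, 0, 0], 0.2], [[0.6, 3, 0], [0, 0, 0], 0.2], [[0.6, 1.5, 0], [0, 0, 0], 0.2], [[0.6, 0.7, 0], [0, 0, 0], 0.2], [[0, 0, -2], [0, 0, 0], 0.2], [[0, 0, -4], [0, 0, 0], 0.2], [[0, 0, -4], [0, 0, 0], 0.2], [[0, 0, -2], [0, 0, 0], 0.2], [[0, 0, -1], [0, 0, 0], 0.2]])

```text
time: 7.15
tool_pos: [0.5068, -0.0026, 0.0686]
ee_rot: [-3.139, 0.001, 1.292]
force: [0.1, 0.1, -4.2]
finger_gap: 0.0418
gripper_force: 30.0
```

Request:
jog_arm(plan=[[[0, 0, -0.5], [0, 0, 0], 0.2], [[0, 0, -0.4], [0, 0, 0], 0.2], [[0, 0, 0], [0, 0, 0], 0.2], [[0, 0, 0], [0, 0, 0], 0.2]])

```text
time: 7.55
tool_pos: [0.5082, -0.0021, 0.0626]
ee_rot: [3.14, -0.0, 1.293]
force: [0.5, -0.0, -4.3]
finger_gap: 0.0418
gripper_force: 30.0
```

Request:
jog_arm(plan=[[[0, 0, -0.15], [0, 0, 0], 0.2], [[0, 0, -0.1], [0, 0, 0], 0.2], [[0, 0, -0.05], [0, 0, 0], 0.2], [[0, 0, 0], [0, 0, 0], 0.2], [[0, 0, 0], [0, 0, 0], 0.2]])

```text
time: 8.05
tool_pos: [0.5078, -0.002, 0.0587]
ee_rot: [3.142, -0.0, 1.293]
force: [-0.6, 0.1, -3.2]
finger_gap: 0.0417
gripper_force: 30.0
```

Request:
jog_arm(plan=[[[0, 0, 0], [0, 0, 0], 0.6], [[0, 0, 0], [0, 0, 0], 0.8], [[0, 0, 0], [0, 0, 0], 1], [[0, 0, 0], [0, 0, 0], 1], [[0, 0, 2], [0, 0, 0], 1], [[0, 0, 4], [0, 0, 0], 1], [[0, 0, 4], [0, 0, 0], 1], [[0, 0, 3], [0, 0, 0], 1], [[0, -2, 1], [0, 0, 0], 1], [[0.1, -4, 0], [0, 0, 0], 1], [[0.1, -4.5, 0], [0, 0, 0], 1], [[0.1, -4.5, 0], [0, 0, 0], 1], [[0.1, -4.5, 0], [0, 0, 0], 1], [[0.18, -3.3, 0], [0, 0, 0], 1], [[0, -1.5, -1], [0, 0, 0], 1], [[0, 0, -4], [0, 0, 0], 1], [[0, 0, -4], [0, 0, 0], 1], [[0, 0, -3], [0, 0, 0], 1], [[0, 0, -1.8], [0, 0, 0], 1], [[0, 0, 0], [0, 0, 0], 1]])

```text
time: 10.05
tool_pos: [0.5122, -0.2437, 0.0574]
ee_rot: [-3.137, -0.001, 1.293]
force: [0.2, 0.4, 0.9]
finger_gap: 0.093
gripper_force: 0.0
```

Request:
jog_arm(plan=[[[0, 0, 0], [0, 0, 0], 1]])

```text
time: 10.15
tool_pos: [0.5137, -0.2446, 0.061]
ee_rot: [-3.141, -0.0, 1.293]
force: [-0.1, -0.3, 1.0]
finger_gap: 0.093
gripper_force: 0.0
```

Request:
jog_arm(plan=[[[0, 0, 0.1], [0, 0, 0], 0.8], [[0, 0, 0], [0, 0, 0], 0.75], [[0, 0, 0], [0, 0, 0], 0.7], [[0, 0, 0], [0, 0, 0], 0.65], [[0, 0, 0], [0, 0, 0], 0.5], [[0, 0, 0], [0, 0, 0], 0.5], [[0, 0, 0], [0, 0, 0], 0.5]])

```text
time: 10.85
tool_pos: [0.5138, -0.2452, 0.0621]
ee_rot: [3.141, 0.0, 1.293]
force: [1.2, -0.5, 4.9]
finger_gap: 0.0635
gripper_force: 30.0
```

Request:
jog_arm(plan=[[[0, 0, 1], [0, 0, 0], 0.5], [[0, 0, 3], [0, 0, 0], 0.5], [[0, 0, 4], [0, 0, 0], 0.5], [[0, 0, 4], [0, 0, 0], 0.5], [[0, 0, 2], [0, 0, 0], 0.5], [[0.6, 2, 0], [0, 0, 0], 0.5], [[0.6, 4, 0], [0, 0, 0], 0.5], [[0.6, 4, 0], [0, 0, 0], 0.5], [[0.6, 4, 0], [0, 0, 0], 0.5], [[0.6, 4, 0], [0, 0, 0], 0.5], [[0.6, 4, 0], [0, 0, 0], 0.5], [[0.6, 4, 0], [0, 0, 0], 0.5], [[0.6, 3, 0], [0, 0, 0], 0.5], [[0.6, 1.5, 0], [0, 0, 0], 0.5], [[0.6, 0.7, 0], [0, 0, 0], 0.5], [[0, 0, -2], [0, 0, 0], 0.5], [[0, 0, -4], [0, 0, 0], 0.5], [[0, 0, -4], [0, 0, 0], 0.5], [[0, 0, -2], [0, 0, 0], 0.5], [[0, 0, -1], [0, 0, 0], 0.5]])

```text
time: 12.85
tool_pos: [0.5728, 0.0658, 0.0692]
ee_rot: [-3.139, 0.001, 1.292]
force: [0.8, 0.4, -4.2]
finger_gap: 0.0637
gripper_force: 30.0
```

Request:
jog_arm(plan=[[[0, 0, -0.5], [0, 0, 0], 0.5], [[0, 0, -0.4], [0, 0, 0], 0.5], [[0, 0, -0.15], [0, 0, 0], 0.5], [[0, 0, -0.1], [0, 0, 0], 0.5], [[0, 0, 0], [0, 0, 0], 0.5], [[0, 0, 0], [0, 0, 0], 0.5]])

```text
time: 13.45
tool_pos: [0.5738, 0.067, 0.0606]
ee_rot: [3.141, -0.0, 1.293]
force: [-0.2, 0.6, -3.7]
finger_gap: 0.0635
gripper_force: 30.0
```

Request:
jog_arm(plan=[[[0, 0, -0.05], [0, 0, 0], 0.5], [[0, 0, 0], [0, 0, 0], 0.8], [[0, 0, 0], [0, 0, 0], 1], [[0, 0, 0], [0, 0, 0], 1], [[0, 0, 0], [0, 0, 0], 1], [[0, 0, 2], [0, 0, 0], 1], [[0, 0, 4], [0, 0, 0], 1], [[0, 0, 4], [0, 0, 0], 1], [[0, 0, 3], [0, 0, 0], 1], [[-0.5, -2, 1], [0, 0, 0], 1], [[-0.5, -4, 0], [0, 0, 0], 1], [[-0.5, -4.5, 0], [0, 0, 0], 1], [[-0.5, -4.5, 0], [0, 0, 0], 1], [[-0.5, -4.5, 0], [0, 0, 0], 1], [[-0.5, -4.5, 0], [0, 0, 0], 1], [[-0.5, -4.5, 0], [0, 0, 0], 1], [[-0.5, -4.5, 0], [0, 0, 0], 1], [[-0.5, -4.5, 0], [0, 0, 0], 1], [[-0.5, -4, 0], [0, 0, 0], 1], [[-0.5, -2.5, 0], [0, 0, 0], 1]])

```text
time: 15.45
tool_pos: [0.5178, -0.3757, 0.1993]
ee_rot: [-3.141, 0.0, 1.291]
force: [0.5, -0.2, 0.4]
finger_gap: 0.0929
gripper_force: 0.0
```

Request:
jog_arm(plan=[[[-0.6, -1.35, -1], [0, 0, 0], 1], [[0, 0, -4], [0, 0, 0], 1], [[0, 0, -4], [0, 0, 0], 1], [[0, 0, -3], [0, 0, 0], 1], [[0, 0, -1.8], [0, 0, 0], 1], [[0, 0, 0], [0, 0, 0], 1], [[0, 0, 0], [0, 0, 0], 1]])

```text
time: 16.15
tool_pos: [0.513, -0.3865, 0.0628]
ee_rot: [3.141, 0.0, 1.293]
force: [-0.9, -0.5, -0.4]
finger_gap: 0.0928
gripper_force: 0.0
```

Request:
jog_arm(plan=[[[0, 0, 0], [0, 0, 0], 0.8], [[0, 0, 0], [0, 0, 0], 0.65], [[0, 0, 0], [0, 0, 0], 0.6], [[0, 0, 0], [0, 0, 0], 0.55], [[0, 0, 0], [0, 0, 0], 0.4], [[0, 0, 0], [0, 0, 0], 0.35], [[0, 0, 0], [0, 0, 0], 0.35], [[0, 0, 0], [0, 0, 0], 0.35]])

```text
time: 16.95
tool_pos: [0.5126, -0.3865, 0.0617]
ee_rot: [3.141, 0.0, 1.293]
force: [-0.2, -0.0, 0.9]
finger_gap: 0.0515
gripper_force: 30.0
```

Request:
jog_arm(plan=[[[0, 0, 1], [0, 0, 0], 0.35], [[0, 0, 3], [0, 0, 0], 0.35], [[0, 0, 4], [0, 0, 0], 0.35], [[0, 0, 4], [0, 0, 0], 0.35], [[0, 0, 2], [0, 0, 0], 0.35], [[0.6, 2, 0], [0, 0, 0], 0.35], [[0.6, 4, 0], [0, 0, 0], 0.35], [[0.6, 4, 0], [0, 0, 0], 0.35], [[0.6, 4, 0], [0, 0, 0], 0.35], [[0.6, 4, 0], [0, 0, 0], 0.35], [[0.6, 4, 0], [0, 0, 0], 0.35], [[0.6, 4, 0], [0, 0, 0], 0.35], [[0.6, 3, 0], [0, 0, 0], 0.35], [[0.6, 1.5, 0], [0, 0, 0], 0.35], [[0.6, 0.7, 0], [0, 0, 0], 0.35], [[0, 0, -2], [0, 0, 0], 0.35], [[0, 0, -4], [0, 0, 0], 0.35], [[0, 0, -4], [0, 0, 0], 0.35], [[0, 0, -2], [0, 0, 0], 0.35], [[0, 0, -1], [0, 0, 0], 0.35]])

```text
time: 18.95
tool_pos: [0.5718, -0.0754, 0.0693]
ee_rot: [-3.139, 0.001, 1.292]
force: [0.3, 0.7, -1.6]
finger_gap: 0.0514
gripper_force: 30.0
```

Request:
jog_arm(plan=[[[0, 0, -0.5], [0, 0, 0], 0.35], [[0, 0, -0.4], [0, 0, 0], 0.35], [[0, 0, -0.15], [0, 0, 0], 0.35], [[0, 0, -0.1], [0, 0, 0], 0.35], [[0, 0, -0.05], [0, 0, 0], 0.35], [[0, 0, 0], [0, 0, 0], 0.35]])

```text
time: 19.55
tool_pos: [0.5727, -0.0745, 0.06]
ee_rot: [3.141, -0.0, 1.293]
force: [-0.6, -0.5, -3.3]
finger_gap: 0.0514
gripper_force: 30.0
```

Request:
jog_arm(plan=[[[0, 0, 0], [0, 0, 0], 0.7], [[0, 0, 0], [0, 0, 0], 0.85], [[0, 0, 0], [0, 0, 0], 1], [[0, 0, 0], [0, 0, 0], 1], [[0, 0, 2], [0, 0, 0], 1], [[0, 0, 4], [0, 0, 0], 1], [[0, 0, 4], [0, 0, 0], 1], [[0, 0, 3], [0, 0, 0], 1], [[-0.5, -1.5, 1], [0, 0, 0.14], 1], [[-0.5, -2.5, 0], [0, 0, 0.14], 1], [[-0.5, -2.5, 0], [0, 0, 0.14], 1], [[-0.5, -2.5, 0], [0, 0, 0.14], 1], [[-0.5, -2.5, 0], [0, 0, 0.14], 0.85], [[-0.5, -2.5, 0], [0, 0, 0.14], 0.85], [[-0.5, -2.5, 0], [0, 0, 0.14], 0.85], [[-0.5, -2.5, 0], [0, 0, 0.14], 0.85], [[-0.5, -2.5, 0], [0, 0, 0.14], 0.85], [[-0.9, -2.75, 0], [0, 0, 0.14], 0.85], [[0, 0, 0], [0, 0, 0], 0.85], [[0, 0, 0], [0, 0, 0], 0.85]])

```text
time: 21.55
tool_pos: [0.5184, -0.3172, 0.1995]
ee_rot: [3.141, -0.0, 2.689]
force: [-0.4, -0.3, 0.6]
finger_gap: 0.0788
gripper_force: 0.0
```

```bash
python3 - <<'E'
from m import *
s=manip.observe();print(s['tool_pos'],s['ee_rot'],s['q'])
k=manip.get_calibration('wrist');im,d=manip.grab_frame('wrist')
P=cloud('w',d,k);z=P[...,2];rects(P,(z>.042)&(z<.053),'low w')
k=manip.get_calibration('top');im,d=manip.grab_frame('top');cv2.imwrite('pics/top1.png',im[:,:,::-1])
P=cloud('t',d,k);z=P[...,2];z[:,340:]=0;z[:,:240]=0;rects(P,(z>.09)&(z<.14),'mat')
E
```

```text
[ 0.51842894 -0.31718026  0.19951175] [ 3.14138277e+00 -2.83258612e-04  2.68930610e+00] [-5.91112121e-01 -2.39333480e-02  1.61717249e+00  1.68703844e-04
  1.54866309e+00 -1.70962562e+00]
low w [555.  37.] 425 c [498.3 -33.1] size [ 5.9 43. ] ang 78.46 encl [498.7 -30.8] z 0.0469
low w [507. 136.] 346 c [566.1 -93.3] size [15.9 46.3] ang 71.36 encl [568.6 -86.1] z 0.0475
low w [274. 195.] 2567 c [ 518.6 -317. ] size [56.4 56.3] ang 66.17 encl [ 518.9 -317.6] z 0.0479
mat [318. 225.] 476 c [572.3 -75.1] size [49.7 52.6] ang 84.26 encl [572.2 -75.2] z 0.1078
mat [253. 229.] 676 c [572.   63.9] size [57.2 61.8] ang 87.91 encl [572.7  67. ] z 0.1057
mat [286. 257.] 647 c [507.   -1.7] size [63.7 42.3] ang 74.34 encl [507.   -1.8] z 0.1154
```

View pics/top1.png

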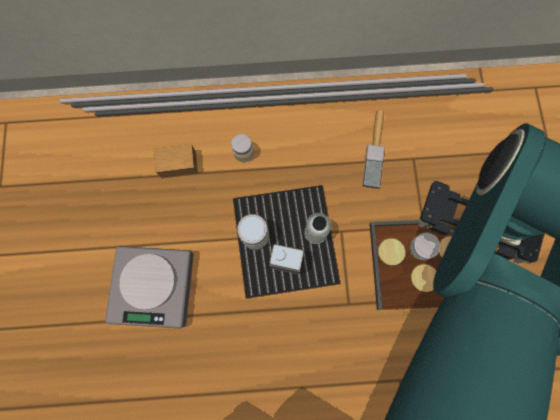

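All three stand upright on the mat (paint (254,231), spray (318,227), thinner (286,258)), and the low tin (425,246) stands free under the gripper.

Request:
jog_arm(plan=[[[0.03, 0, -2], [0, 0, 0], 0.85], [[0, 0, -4], [0, 0, 0], 0.85], [[0, 0, -4], [0, 0, 0], 0.85], [[0, 0, -4], [0, 0, 0], 0.85], [[0, 0, -2], [0, 0, 0], 0.85], [[0, 0, -1.5], [0, 0, 0], 0.85], [[0, 0, -0.6], [0, 0, 0], 0.85], [[0, 0, 0], [0, 0, 0], 0.7], [[0, 0, 0], [0, 0, 0], 0.6], [[0, 0, 0], [0, 0, 0], 0.45], [[0, 0, 0], [0, 0, 0], 0.4], [[0, 0, 0], [0, 0, 0], 0.4], [[0, 0, 0], [0, 0, 0], 0.4], [[0, 0, 0], [0, 0, 0], 0.4]])

```text
time: 23.05
tool_pos: [0.5194, -0.3173, 0.0198]
ee_rot: [-3.142, 0.002, 2.693]
force: [-0.5, 1.9, 7.4]
finger_gap: 0.0555
gripper_force: 30.0
```

Request:
jog_arm(plan=[[[0, 0, 1], [0, 0, 0], 0.4], [[0, 0, 3], [0, 0, 0], 0.4], [[0, 0, 4.5], [0, 0, 0], 0.4], [[0, 0, 4.5], [0, 0, 0], 0.4], [[0, 0, 4], [0, 0, 0], 0.4], [[-0.23, 2, 1], [0, 0, 0], 0.4], [[-0.23, 4, 0], [0, 0, 0], 0.4], [[-0.23, 4.5, 0], [0, 0, 0], 0.4], [[-0.23, 4.5, 0], [0, 0, 0], 0.4], [[-0.23, 4.5, 0], [0, 0, 0], 0.4], [[-0.23, 4.5, 0], [0, 0, 0], 0.4], [[-0.23, 4.5, 0], [0, 0, 0], 0.4], [[-0.23, 4.5, 0], [0, 0, 0], 0.4], [[-0.23, 4.5, 0], [0, 0, 0], 0.4], [[-0.23, 4.5, 0], [0, 0, 0], 0.4], [[-0.23, 4.5, 0], [0, 0, 0], 0.4], [[-0.23, 4.5, 0], [0, 0, 0], 0.4], [[-0.23, 4.5, 0], [0, 0, 0], 0.4]])

```text
time: 24.85
tool_pos: [0.4883, 0.2397, 0.1994]
ee_rot: [3.141, 0.0, 2.693]
force: [1.2, -0.4, -1.9]
finger_gap: 0.0558
gripper_force: 30.0
```

Request:
jog_arm(plan=[[[-0.23, 3.5, 0], [0, 0, 0], 0.4], [[-0.23, 2, 0], [0, 0, 0], 0.4], [[-0.23, 1.2, 0], [0, 0, 0], 0.4], [[0, 0, -2], [0, 0, 0], 0.4], [[0, 0, -4], [0, 0, 0], 0.4], [[0, 0, -3.5], [0, 0, 0], 0.4], [[0, 0, -2], [0, 0, 0], 0.4], [[0, 0, -0.8], [0, 0, 0], 0.4], [[0, 0, -0.2], [0, 0, 0], 0.4], [[0, 0, 0], [0, 0, 0], 0.4], [[0, 0, 0], [0, 0, 0], 0.4]])

```text
time: 25.95
tool_pos: [0.4827, 0.3052, 0.0752]
ee_rot: [3.14, 0.001, 2.693]
force: [-0.6, -0.1, -1.4]
finger_gap: 0.0555
gripper_force: 30.0
```

Request:
jog_arm(plan=[[[0, 0, -0.2], [0, 0, 0], 0.4], [[0, 0, -0.15], [0, 0, 0], 0.4], [[0, 0, -0.05], [0, 0, 0], 0.4], [[0, 0, 0], [0, 0, 0], 0.4], [[0, 0, 0], [0, 0, 0], 0.4]])

```text
time: 26.45
tool_pos: [0.4821, 0.305, 0.0698]
ee_rot: [3.142, 0.0, 2.693]
force: [-2.1, -0.4, 0.6]
finger_gap: 0.0553
gripper_force: 30.0
```

Request:
jog_arm(plan=[[[0, 0, -0.05], [0, 0, 0], 0.4], [[0, 0, 0], [0, 0, 0], 0.4], [[0, 0, 0], [0, 0, 0], 0.6], [[0, 0, 0], [0, 0, 0], 0.8], [[0, 0, 0], [0, 0, 0], 0.9], [[0, 0, 0], [0, 0, 0], 1], [[0, 0, 2], [0, 0, 0], 1], [[0, 0, 4], [0, 0, 0], 1], [[0, 0, 4], [0, 0, 0], 1], [[0.5, -1, 3], [0, 0, 0], 1], [[0.8, -2.3, 0.1], [0, 0, -0.14], 1], [[0.9, -2.5, 0], [0, 0, -0.14], 1], [[0.9, -2.5, 0], [0, 0, -0.14], 1], [[0.9, -2.5, 0], [0, 0, -0.14], 1], [[0.9, -2.5, 0], [0, 0, -0.14], 1], [[0.9, -2.5, 0], [0, 0, -0.14], 1], [[0.9, -2.5, 0], [0, 0, -0.14], 1], [[0.9, -2.5, 0], [0, 0, -0.14], 1], [[0.9, -2, 0], [0, 0, -0.14], 1], [[0.6, -1, 0], [0, 0, -0.14], 1]])

```text
time: 28.45
tool_pos: [0.5735, 0.0654, 0.2]
ee_rot: [3.141, 0.0, 1.286]
force: [1.7, 0.7, -0.6]
finger_gap: 0.0931
gripper_force: 0.0
```

Request:
jog_arm(plan=[[[0, 0, 0], [0, 0, 0], 1], [[0, 0, 0], [0, 0, 0], 1]])

```text
time: 28.65
tool_pos: [0.5729, 0.0672, 0.2]
ee_rot: [-3.141, -0.0, 1.297]
force: [0.6, -1.2, -0.8]
finger_gap: 0.0927
gripper_force: 0.0
```

```bash
python3 - <<'E'
from m import *
s=manip.observe();print(s['tool_pos'],s['ee_rot'])
k=manip.get_calibration('top');im,d=manip.grab_frame('top');cv2.imwrite('pics/top2.png',im[:,:,::-1])
P=cloud('t',d,k);z=P[...,2];z[:,200:]=0;z[:,:100]=0;z[:240]=0;rects(P,(z>.09)&(z<.14),'low');rects(P,(z>.053)&(z<.07),'pan')
E
```

```text
[0.57293961 0.06715789 0.19995738] [-3.14120609e+00 -4.73991545e-05  1.29663200e+00]
low [141. 281.] 613 c [481.2 304.4] size [57.2 55.7] ang 86.29 encl [481.1 304.7] z 0.0975
pan [146. 282.] 1496 c [482.3 312.8] size [118.9 103.9] ang 5.01 encl [482.5 305.8] z 0.0576
```

View pics/top2.png

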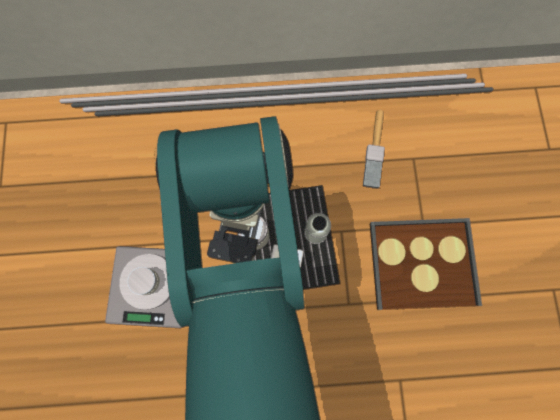

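The low tin sits mid-pan (141,281), within about 1.5 mm, and the bay is empty with its four marks showing. Next I return the paint tin.

Request:
jog_arm(plan=[[[0, 0, -2], [0, 0, 0], 1], [[0, 0, -4], [0, 0, 0], 1], [[0, 0, -4], [0, 0, 0], 1], [[0, 0, -3], [0, 0, 0], 1], [[0, 0, -1], [0, 0, 0], 1], [[0, 0, 0], [0, 0, 0], 0.8], [[0, 0, 0], [0, 0, 0], 0.75], [[0, 0, 0], [0, 0, 0], 0.7], [[0, 0, 0], [0, 0, 0], 0.65], [[0, 0, 0], [0, 0, 0], 0.5], [[0, 0, 0], [0, 0, 0], 0.5], [[0, 0, 0], [0, 0, 0], 0.5]])

```text
time: 29.9
tool_pos: [0.5737, 0.067, 0.0615]
ee_rot: [3.14, -0.001, 1.293]
force: [-0.2, 0.0, 7.8]
finger_gap: 0.0638
gripper_force: 30.0
```

Request:
jog_arm(plan=[[[0, 0, 1], [0, 0, 0], 0.5], [[0, 0, 3], [0, 0, 0], 0.5], [[0, 0, 4], [0, 0, 0], 0.5], [[0, 0, 4], [0, 0, 0], 0.5], [[0, 0, 2], [0, 0, 0], 0.5], [[-0.6, -2, 0], [0, 0, 0], 0.5], [[-0.6, -4, 0], [0, 0, 0], 0.5], [[-0.6, -4, 0], [0, 0, 0], 0.5], [[-0.6, -4, 0], [0, 0, 0], 0.5], [[-0.6, -4, 0], [0, 0, 0], 0.5], [[-0.6, -4, 0], [0, 0, 0], 0.5], [[-0.6, -4, 0], [0, 0, 0], 0.5], [[-0.6, -3, 0], [0, 0, 0], 0.5], [[-0.6, -1.5, 0], [0, 0, 0], 0.5], [[-0.55, -0.7, 0], [0, 0, 0], 0.5], [[0, 0, -2], [0, 0, 0], 0.5], [[0, 0, -4], [0, 0, 0], 0.5], [[0, 0, -4], [0, 0, 0], 0.5], [[0, 0, -2], [0, 0, 0], 0.5], [[0, 0, -1], [0, 0, 0], 0.5]])

```text
time: 31.9
tool_pos: [0.5128, -0.2436, 0.0681]
ee_rot: [-3.139, -0.001, 1.294]
force: [-0.3, 0.7, -4.3]
finger_gap: 0.0639
gripper_force: 30.0
```

Request:
jog_arm(plan=[[[0, 0, -0.3], [0, 0, 0], 0.5], [[0, 0, -0.2], [0, 0, 0], 0.5], [[0, 0, 0], [0, 0, 0], 0.5], [[0, 0, 0], [0, 0, 0], 0.5]])

```text
time: 32.3
tool_pos: [0.514, -0.2452, 0.0663]
ee_rot: [3.14, 0.0, 1.293]
force: [0.4, -0.4, -2.5]
finger_gap: 0.064
gripper_force: 30.0
```

Request:
jog_arm(plan=[[[0, 0, -0.15], [0, 0, 0], 0.5], [[0, 0, -0.1], [0, 0, 0], 0.5], [[0, 0, -0.05], [0, 0, 0], 0.5], [[0, 0, 0], [0, 0, 0], 0.5], [[0, 0, 0], [0, 0, 0], 0.5]])

```text
time: 32.8
tool_pos: [0.5139, -0.2452, 0.0635]
ee_rot: [3.141, 0.0, 1.293]
force: [-4.5, 1.3, 8.3]
finger_gap: 0.0638
gripper_force: 30.0
```

Request:
jog_arm(plan=[[[0, 0, 0], [0, 0, 0], 0.8], [[0, 0, 0], [0, 0, 0], 0.9], [[0, 0, 0], [0, 0, 0], 1], [[0, 0, 2], [0, 0, 0], 1], [[0, 0, 4], [0, 0, 0], 1], [[0, 0, 4], [0, 0, 0], 1], [[0.3, 0, 3], [0, 0, 0], 1], [[0.8, 2, 1], [0, 0, 0], 1], [[1, 3.5, 0], [0, 0, 0], 1], [[1.2, 4, 0], [0, 0, 0], 0.8], [[1.2, 4, 0], [0, 0, 0], 0.8], [[1, 2.5, 0], [0, 0, 0], 0.8], [[0.4, 1.05, 0], [0, 0, 0], 0.8], [[0, 0, -1], [0, 0, 0], 0.8], [[0, 0, -3], [0, 0, 0], 0.8], [[0, 0, -4], [0, 0, 0], 0.8], [[0, 0, -3], [0, 0, 0], 0.8], [[0, 0, -2], [0, 0, 0], 0.8], [[0, 0, -1.2], [0, 0, 0], 0.8], [[0, 0, 0], [0, 0, 0], 0.8]])

```text
time: 34.8
tool_pos: [0.5715, -0.0754, 0.0583]
ee_rot: [-3.139, 0.0, 1.292]
force: [-0.0, 0.3, 0.3]
finger_gap: 0.0744
gripper_force: 0.0
```

Request:
jog_arm(plan=[[[0, 0, 0], [0, 0, 0], 0.7], [[0, 0, 0], [0, 0, 0], 0.65]])

```text
time: 35.0
tool_pos: [0.5732, -0.0749, 0.0615]
ee_rot: [3.14, -0.0, 1.293]
force: [1.0, 0.1, -0.1]
finger_gap: 0.0629
gripper_force: 0.0
```

Request:
jog_arm(plan=[[[0, 0, 0], [0, 0, 0], 0.6], [[0, 0, 0], [0, 0, 0], 0.55], [[0, 0, 0], [0, 0, 0], 0.45], [[0, 0, 0], [0, 0, 0], 0.35], [[0, 0, 0], [0, 0, 0], 0.35], [[0, 0, 0], [0, 0, 0], 0.35]])

```text
time: 35.6
tool_pos: [0.5729, -0.0746, 0.0607]
ee_rot: [3.141, -0.0, 1.293]
force: [0.4, -0.7, 5.5]
finger_gap: 0.0517
gripper_force: 30.0
```

Request:
jog_arm(plan=[[[0, 0, 1], [0, 0, 0], 0.35], [[0, 0, 3], [0, 0, 0], 0.35], [[0, 0, 4], [0, 0, 0], 0.35], [[0, 0, 4], [0, 0, 0], 0.35], [[0, 0, 2], [0, 0, 0], 0.35], [[-0.6, -2, 0], [0, 0, 0], 0.35], [[-0.6, -4, 0], [0, 0, 0], 0.35], [[-0.6, -4, 0], [0, 0, 0], 0.35], [[-0.6, -4, 0], [0, 0, 0], 0.35], [[-0.6, -4, 0], [0, 0, 0], 0.35], [[-0.6, -4, 0], [0, 0, 0], 0.35], [[-0.6, -4, 0], [0, 0, 0], 0.35], [[-0.6, -3, 0], [0, 0, 0], 0.35], [[-0.6, -1.5, 0], [0, 0, 0], 0.35], [[-0.6, -0.7, 0], [0, 0, 0], 0.35], [[0, 0, -2], [0, 0, 0], 0.35], [[0, 0, -4], [0, 0, 0], 0.35], [[0, 0, -4], [0, 0, 0], 0.35], [[0, 0, -2], [0, 0, 0], 0.35], [[0, 0, -1], [0, 0, 0], 0.35]])

```text
time: 37.6
tool_pos: [0.512, -0.3849, 0.068]
ee_rot: [-3.139, -0.001, 1.294]
force: [0.4, 0.2, -2.0]
finger_gap: 0.0515
gripper_force: 30.0
```

Request:
jog_arm(plan=[[[0, 0, -0.3], [0, 0, 0], 0.35], [[0, 0, -0.2], [0, 0, 0], 0.35], [[0, 0, -0.15], [0, 0, 0], 0.35], [[0, 0, 0], [0, 0, 0], 0.35], [[0, 0, 0], [0, 0, 0], 0.35]])

```text
time: 38.1
tool_pos: [0.5128, -0.3867, 0.0644]
ee_rot: [3.141, 0.0, 1.293]
force: [0.6, -0.0, -2.1]
finger_gap: 0.0514
gripper_force: 30.0
```

Request:
jog_arm(plan=[[[0, 0, -0.1], [0, 0, 0], 0.35], [[0, 0, -0.05], [0, 0, 0], 0.35], [[0, 0, 0], [0, 0, 0], 0.35], [[0, 0, 0], [0, 0, 0], 0.35]])

```text
time: 38.5
tool_pos: [0.5127, -0.3867, 0.0627]
ee_rot: [3.141, 0.0, 1.293]
force: [-1.4, -0.2, 5.8]
finger_gap: 0.0516
gripper_force: 30.0
```

Request:
jog_arm(plan=[[[0, 0, 0], [0, 0, 0], 0.7], [[0, 0, 0], [0, 0, 0], 0.85], [[0, 0, 0], [0, 0, 0], 1], [[0, 0, 0], [0, 0, 0], 1], [[0, 0, 2], [0, 0, 0], 1], [[0, 0, 4], [0, 0, 0], 1], [[0, 0, 4], [0, 0, 0], 1], [[0, 0, 3], [0, 0, 0], 1], [[0, 2, 1], [0, 0, 0], 1], [[0, 4, 0], [0, 0, 0], 1], [[-0.1, 4.5, 0], [0, 0, 0], 1], [[-0.1, 4.5, 0], [0, 0, 0], 1], [[-0.1, 4.5, 0], [0, 0, 0], 1], [[-0.1, 4.5, 0], [0, 0, 0], 1], [[-0.07, 4.5, 0], [0, 0, 0], 1], [[0, 4.5, 0], [0, 0, 0], 1], [[0, 3.5, 0], [0, 0, 0], 1], [[0, 1.95, 0], [0, 0, 0], 1], [[0, 0, -1], [0, 0, 0], 1], [[0, 0, -3], [0, 0, 0], 1]])

```text
time: 40.5
tool_pos: [0.5083, -0.0014, 0.1628]
ee_rot: [3.139, -0.001, 1.294]
force: [1.1, -0.4, -0.4]
finger_gap: 0.0931
gripper_force: 0.0
```

Request:
jog_arm(plan=[[[0, 0, -4], [0, 0, 0], 1], [[0, 0, -3], [0, 0, 0], 1], [[0, 0, -2], [0, 0, 0], 1], [[0, 0, -1.1], [0, 0, 0], 1], [[0, 0, 0], [0, 0, 0], 0.8], [[0, 0, 0], [0, 0, 0], 0.65]])

```text
time: 41.1
tool_pos: [0.5081, -0.0022, 0.0617]
ee_rot: [3.141, -0.0, 1.293]
force: [0.1, 0.8, -0.2]
finger_gap: 0.0815
gripper_force: 0.0
```

Request:
jog_arm(plan=[[[0, 0, 0], [0, 0, 0], 0.5], [[0, 0, 0], [0, 0, 0], 0.4], [[0, 0, 0], [0, 0, 0], 0.3], [[0, 0, 0], [0, 0, 0], 0.2], [[0, 0, 0], [0, 0, 0], 0.2], [[0, 0, 0], [0, 0, 0], 0.2], [[0, 0, 0], [0, 0, 0], 0.2]])

```text
time: 41.8
tool_pos: [0.5079, -0.002, 0.0613]
ee_rot: [3.141, -0.0, 1.293]
force: [-1.6, 0.8, 1.8]
finger_gap: 0.0419
gripper_force: 30.0
```

Request:
jog_arm(plan=[[[0, 0, 1], [0, 0, 0], 0.2], [[0, 0, 3], [0, 0, 0], 0.2], [[0, 0, 4], [0, 0, 0], 0.2], [[0, 0, 4], [0, 0, 0], 0.2], [[0, 0, 2], [0, 0, 0], 0.2], [[-0.6, -2, 0], [0, 0, 0], 0.2], [[-0.6, -4, 0], [0, 0, 0], 0.2], [[-0.6, -4, 0], [0, 0, 0], 0.2], [[-0.6, -4, 0], [0, 0, 0], 0.2], [[-0.6, -4, 0], [0, 0, 0], 0.2], [[-0.6, -4, 0], [0, 0, 0], 0.2], [[-0.6, -4, 0], [0, 0, 0], 0.2], [[-0.6, -3, 0], [0, 0, 0], 0.2], [[-0.6, -1.5, 0], [0, 0, 0], 0.2], [[-0.6, -0.7, 0], [0, 0, 0], 0.2], [[0, 0, -2], [0, 0, 0], 0.2], [[0, 0, -4], [0, 0, 0], 0.2], [[0, 0, -4], [0, 0, 0], 0.2], [[0, 0, -2], [0, 0, 0], 0.2], [[0, 0, -1], [0, 0, 0], 0.2]])

```text
time: 43.8
tool_pos: [0.4472, -0.3125, 0.0692]
ee_rot: [-3.139, -0.001, 1.294]
force: [0.0, 0.2, -3.9]
finger_gap: 0.0414
gripper_force: 30.0
```

Request:
jog_arm(plan=[[[0, 0, -0.3], [0, 0, 0], 0.2], [[0, 0, -0.2], [0, 0, 0], 0.2], [[0, 0, -0.15], [0, 0, 0], 0.2], [[0, 0, -0.1], [0, 0, 0], 0.2], [[0, 0, 0], [0, 0, 0], 0.2], [[0, 0, 0], [0, 0, 0], 0.2]])

```text
time: 44.4
tool_pos: [0.448, -0.3141, 0.064]
ee_rot: [3.141, 0.0, 1.293]
force: [-0.3, -0.5, -3.0]
finger_gap: 0.0422
gripper_force: 30.0
```

Request:
jog_arm(plan=[[[0.03, 0, -0.1], [0, 0, 0], 0.2], [[0, 0, -0.05], [0, 0, 0], 0.2], [[0, 0, 0], [0, 0, 0], 0.2], [[0, 0, 0], [0, 0, 0], 0.2]])

```text
time: 44.8
tool_pos: [0.4484, -0.3143, 0.0633]
ee_rot: [3.141, 0.0, 1.293]
force: [-4.5, 2.1, 7.5]
finger_gap: 0.042
gripper_force: 30.0
```

Request:
jog_arm(plan=[[[0, 0, 0], [0, 0, 0], 0.6], [[0, 0, 0], [0, 0, 0], 0.8], [[0, 0, 0], [0, 0, 0], 1], [[0, 0, 0], [0, 0, 0], 1], [[0, 0, 2], [0, 0, 0], 1], [[0, 0, 4], [0, 0, 0], 1], [[0, 0, 4], [0, 0, 0], 1], [[0, 0, 4], [0, 0, 0], 1], [[0, 0, 4], [0, 0, 0], 1], [[1.7, -0.5, 3], [0, 0, -0.06], 1], [[1.76, -0.42, 3], [0, 0, -0.058], 1], [[0, 0, 0], [0, 0, 0], 1], [[0, 0, 0], [0, 0, 0], 1], [[0, 0, 0], [0, 0, 0], 1]])

```text
time: 46.2
tool_pos: [0.4823, -0.323, 0.3008]
ee_rot: [-3.14, -0.0, 1.175]
force: [-0.2, -0.9, 0.7]
finger_gap: 0.0932
gripper_force: 0.0
```

```bash
python3 - <<'E'
from m import *
k=manip.get_calibration('wrist');im,d=manip.grab_frame('wrist');cv2.imwrite('pics/w1.png',im[:,:,::-1])
P=cloud('w',d,k);z=P[...,2]
rects(P,(z>.102)&(z<.116),'z102-116');rects(P,(z>.094)&(z<.128),'94-128');rects(P,(z>.114)&(z<.14),'114-140')
im,d=manip.grab_frame('scene');cv2.imwrite('pics/scene1.png',im[:,:,::-1])
E
```

```text
z102-116 [273. 106.] 3007 c [ 513.3 -245.2] size [62.1 62.9] ang 65.36 encl [ 513.1 -245. ] z 0.1085
z102-116 [317. 220.] 662 c [ 511.8 -382.9] size [40.3 48.4] ang 89.75 encl [ 512.  -386.6] z 0.1087
94-128 [273. 106.] 3007 c [ 513.3 -245.2] size [62.1 62.9] ang 65.36 encl [ 513.1 -245. ] z 0.1085
94-128 [243. 191.] 1956 c [ 447.6 -313.7] size [64.1 42.2] ang 74.11 encl [ 447.8 -313.5] z 0.1177
94-128 [317. 220.] 1060 c [ 511.9 -383.8] size [52.6 46.9] ang 1.84 encl [ 512.1 -386.7] z 0.1076
114-140 [242. 191.] 2172 c [ 447.6 -313.8] size [64.  41.8] ang 74.22 encl [ 447.8 -313.7] z 0.118
114-140 [322. 231.] 613 c [ 512.1 -386. ] size [28.5 28.5] ang 63.58 encl [ 512.1 -386.5] z 0.1278
```

View pics/scene1.png

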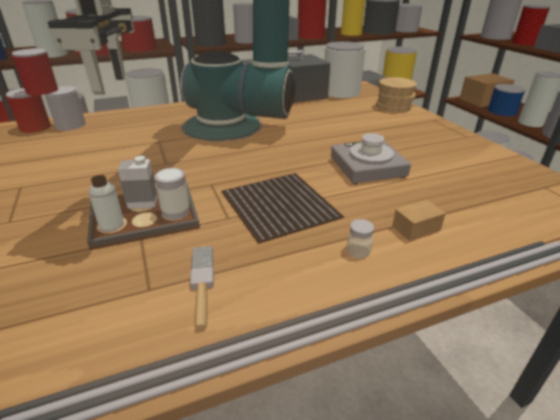

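The final view shows all three tall containers back in the bay within about 1 mm of where they stood (spray (105,205), thinner (139,183), paint (172,193)). The low tin is on the pan (373,143), the bystanders haven't moved, and the robot touches nothing.

```bash
python3 -c "
from plant import manip
print(manip.finish_job())"
```

```text
the job is handed in; nothing more can be done
None
```

The job is handed in at about 46 s: the low tin stands on the scale's pan, about 1.5 mm or less off centre, and the three tall containers are back upright in the bay within about 1 mm of their measured starting spots.

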